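# Stop the pottery wheel and hold the throwing gauge's sprung pointer at its mark

## Robot

A 6-joint arm with a two-finger parallel gripper is mounted at the origin on the work surface. World frame = base frame: x ahead of the robot, y to its left, z up, the work surface at z = 0. Lengths are in m, angles in rad, forces in N, time in s.
With the tool pointing down it reaches from about 0.325 to 0.775 m from the base axis. Payload 5.5 kg.
Tool frame: the origin (TCP) lies between the finger pads; the fingertips stand 8 mm ahead of it and the grasp point (between the pads) lies 11 mm behind it (tcp_to_tips is the distance from the TCP to the fingertips, in m); z points along the fingers, y is the direction in which the jaws open and shut (so a half turn about z gives the same grasp; the last joint's range is limited). The gripper opens to 88 mm and grips with 3 to 60 N. Pads are 20 mm wide; open, the fingers measure 115 mm over their backs; the gripper's body (75 mm by 178 mm) begins 61 mm behind the grasp point.
Start: joints at [1.083, 0.091, 1.231, -0, 1.82, -0.057], TCP at [0.251, 0.545, 0.231] pointing down, gripper open.
Joint ranges: [-2.87, 2.87], [-0.86, 2.18], [0.17, 2.46], [-1.51, 4.65], [0.06, 2.69], [-2.65, 2.65]. Speed limits (rad/s): [2.57, 2.57, 3.01, 3.14, 3.14, 3.14].

## Interface

Orientations are given as a unit quaternion [w, x, y, z].
In Python, from bench import * gives the robot as it stands. Calls block until the motion is done:
- move_to(position, orientation): joint-space move of the TCP to a pose.
- move_l(position, speed=0.15, orientation=None): straight line of the TCP; orientation=None keeps the orientation; speed is the mean speed in m/s.
- movej(angles): joint-space move.
- gripper_open() and close(): open the fingers fully, or close them until they stop; the grip force is fixed at half the most.
- hold(seconds).
- inverse_kinematics(position, orientation): joint angles nearest the present ones, or None.
- state(): the state.
- get_image(name): name is "scene" or "top" or "wrist"; returns a dict with "frame" (480x640x3 uint8, blue, green, red), "depth" (480x640 float32, m along the optical axis (not along the pixel's ray), 0 where there is no reading), "camera_matrix" (3x3 intrinsics, pixels), "view" (4x4, takes a point from world to camera coordinates). Camera axes: x right, y up, looking along -z (the intrinsics and any distortion apply to the point x, -y, -z); pixel columns grow to the right and rows downward; lengths in m; the calibration is good to about 2 mm. A picture is of the moment at which its call begins.
A pose or a line that the arm cannot do raises IKError and nothing moves.
- job_done(): hands the job in, once; it reports no verdict.
The state is a dict: "time": time; "joint_pos": joint angles; "dq": joint speeds; "joint_torque": joint torques, N m; "ee_pos": TCP position; "ee_rot": TCP orientation; "ft_force": force on the tool from outside, world axes, zero at the start; "moment": the same for the moment, N m; "finger_gap": finger opening in m.
Only numpy, scipy, OpenCV 4.12 (cv2) and the standard library are available. Lean on these libraries where they do the work, as an engineer would, in place of code of your own. Each camera call takes 0.05 s, during which the arm holds its last target. There are 200 camera calls.

## Task

Switch the small pottery wheel off by turning its speed knob anticlockwise (seen from above) all the way to its end stop. Then take the throwing gauge's sprung pointer rod by its upright wooden grip and pull it out of the barrel until the whole red band on the rod has just come out of the brass mouth, and hold it there with the fingers against the spring: you finish while still holding it at the mark. Leave the bowl on the wheel, the mug, the glaze jar and the brush where they are.

Things in the scene. Friction and masses are not known exactly. Their poses are not given: they have to be found in the camera images.
- knob (a joint): angle of the wheel's speed knob in rad: 0 = off, fully anticlockwise against its end stop (seen from above); grows clockwise up to 1.7. It starts between 0.8 and 1.4 and stays where it is left; slight friction (0.03 N m)
- knob_grip (a point): on the knob's vertical axis, at the height to grip. Black knob: upright bar grip 42 mm long, 14 mm wide, with a white line; the bar ends 7 mm above this point; 23 mm below it begins a disc 44 mm wide. The bar runs along this point's x axis, so pinch it along the point's y axis; z is up; the point turns with the knob. Nothing else stands within 60 mm of the axis
- wheel: tabletop pottery wheel, fixed: blue housing 300 x 220 mm, top 75 mm above the table; grey pan and round aluminium head (170 mm wide, top at 110 mm) carrying the bowl. Origin under the housing's centre. The knob is on the housing's top, at its near left corner as the robot sees it (105 mm to -x, 60 mm to +y)
- rod (a joint): how far the gauge's pointer rod is pulled out, in m: 0 = at rest, drawn in by its spring; 0.110 = end of travel. At 0.080 the inner edge of the 12 mm wide red band is level with the barrel's mouth: the whole band just shows (it begins to appear at 0.068). The spring pulls back with 3 N at rest, about 8 N at the mark; let go, the rod slides back in
- rod_grip (a point): centre of the free part of the rod's upright round wooden grip, 18 mm in diameter: it reaches 20 mm above this point, and 25 mm below it to the top of the 10 mm thick steel rod. Moves with the rod, which slides level along this point's y axis: +y is the way to pull out. At rest the grip's axis is 40 mm in front of the barrel's mouth; the pointer goes on 88 mm beyond it
- barrel_mouth (a point): centre of the mouth (brass ring, 30 mm wide) of the gauge's level dark steel barrel, 100 mm above the table; its y axis points out along the rod; the barrel runs 130 mm back from it on a heavy, fixed green foot. The grip point of the rod is 30 mm higher than this point
- bowl: terracotta bowl, 110 mm wide at the rim, 50 mm high, standing loose on the wheel head; leave alone; origin at the centre of its underside
- mug: white mug, 76 mm wide, 85 mm high, standing on the table; leave alone; origin at the centre of its underside
- jar: glaze jar with a blue cap, 64 mm wide, 80 mm high, standing on the table; leave alone; origin at the centre of its underside
- brush: brush, 180 mm long, lying on the table on the robot's side of the wheel; leave alone

How it is judged:
On the way, in this order (a step that is already met when the one before it is completed fails the run):
1. the speed knob is turned fully anticlockwise, within 0.08 rad of its end stop (value of joint knob below 0.08 rad), for 0.2 s.
2. the fingers hold the rod at its mark (0.075 to 0.090 m out) (value of joint rod between 0.075 and 0.09 m and contact force between the fingers and rod above 3 N), for 0.5 s.
At the end, for the whole second after the job is handed in: The program has ended with the fingers still holding the rod (more than 3 N on it), still (under 10 mm/s) and 75 to 90 mm out, where 80 mm is the mark; the knob is within 0.08 rad of its anticlockwise stop (all of step 2 and velocity of joint rod between -0.01 and 0.01 m/s and value of joint knob below 0.08 rad); the arm keeps its last pose, push and grip.
It fails at once if the bowl, mug, jar or brush is moved by more than 30 mm (distance of any of bowl, mug, jar, brush from where it was at the start of the episode above 0.03 m).
It also fails if it takes over 45 s, if anything falls off the work surface, if the arm or the gripper's body presses on something with over 40 N, if the wrist force passes 120 N, or if a joint passes its speed limit or range.

## Working session

There is one attempt and no reset: what is moved stays moved. The work goes in short steps, each a Python script; the robot and the scene stay as the last script left them, time stands still between calls to the robot, and variables do not carry over. Pictures are saved under pics/ and viewed, about 8 in all and at most 12, crops included, and the job is handed in when it is done.

```bash
mkdir -p pics
cat > h.py <<'E'
from bench import *
import numpy as np, cv2
from scipy.spatial.transform import Rotation as R
def cloud(im):
    K=im["camera_matrix"];d=im["depth"];v,u=np.mgrid[0:480,0:640]
    x=(u-K[0,2])/K[0,0]*d;y=(v-K[1,2])/K[1,1]*d
    p=np.stack([x,-y,-d,np.ones_like(d)],-1)
    w=(p@np.linalg.inv(im["view"]).T)[...,:3]
    w[d==0]=np.nan
    return w
def quat(m): 
    q=R.from_matrix(m).as_quat(); return [q[3],q[0],q[1],q[2]]
def down(yaw):  # tool z down, tool y (jaw) at world angle yaw
    y=np.array([np.cos(yaw),np.sin(yaw),0]);z=np.array([0,0,-1.])
    return quat(np.stack([np.cross(y,z),y,z],1))
E
python3 - <<'E'
from h import *
ims={n:get_image(n) for n in("scene","top")}
for n,i in ims.items():
    cv2.imwrite(f"pics/{n}0.png",i["frame"]); np.savez(f"{n}0.npz",**i)
    print(n,np.linalg.inv(i["view"])[:3].round(2).tolist(),i["camera_matrix"][0,0])
print(state())
E
```

```text
scene [[0.11, -0.79, 0.61, 1.09], [0.99, 0.09, -0.07, -0.01], [-0.0, 0.61, 0.79, 0.82]] 555.2548507405131
top [[0.02, 1.0, -0.08, 0.48], [-1.0, 0.02, 0.01, 0.04], [0.01, 0.08, 1.0, 1.04]] 603.8017861550816
{'time': 0.1, 'joint_pos': array([ 1.08331311e+00,  9.17535280e-02,  1.23176438e+00,  2.17445192e-05,
        1.81976801e+00, -5.67015563e-02]), 'dq': array([ 0.00017748, -0.00162229, -0.00373037,  0.00108601, -0.00056086,
        0.00024136]), 'joint_torque': array([ 2.15290973e-03, -4.47858703e+01, -4.07571316e+01,  6.99667633e-02,
        2.84165936e-02, -1.09587197e-04]), 'ee_pos': array([0.25043006, 0.54496956, 0.22963852]), 'ee_rot': array([-2.37681569e-04,  2.13726559e-01,  9.76893157e-01, -8.12651983e-04]), 'ft_force': array([ 0.48541095, -0.63364563,  0.37358959]), 'moment': array([ 0.00123399,  0.00941552, -0.00329417]), 'finger_gap': 0.08757425908878451}
```

View pics/scene0.png

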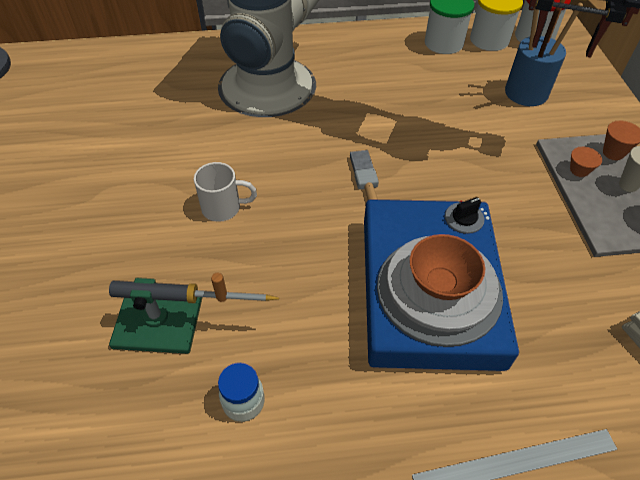

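View pics/top0.png

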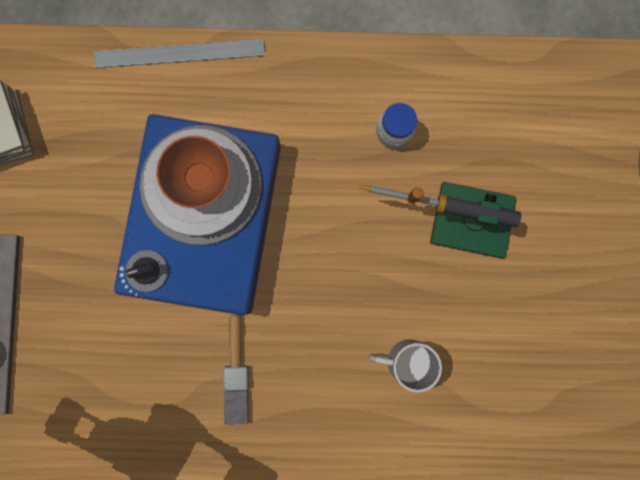

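The scene view shows the knob at about (466,212) and the gauge grip at (219,287). In the top view the knob is at (146,270), the grip at (416,195), the brass mouth at about (441,204), the rod tip at (362,187), the mug at (416,367) and the jar at (399,122). Next I measure the knob and grip.

Run:
```python
from h import *
for n,kb,gb in(("top",(110,185,240,300),(350,525,170,230)),("scene",(440,492,190,235),(105,280,265,310))):
    im=dict(np.load(n+"0.npz"));w=cloud(im);f=im["frame"].astype(int)
    hsv=cv2.cvtColor(im["frame"],cv2.COLOR_BGR2HSV).astype(int)
    def box(b):
        m=np.zeros((480,640),bool);m[b[2]:b[3],b[0]:b[1]]=1;return m
    m=box(kb)&(w[...,2]>0.085)
    p=w[m];print(n,"knob z pct",np.percentile(p[:,2],[5,25,50,75,95,100]).round(4),len(p))
    zt=np.percentile(p[:,2],97);t=p[p[:,2]>zt-0.006]
    r=cv2.minAreaRect((t[:,:2]*1000).astype(np.float32));print(" bar top rect",r,"n",len(t))
    d=p[p[:,2]<zt-0.02]
    if len(d)>5: print(" disc rect",cv2.minAreaRect((d[:,:2]*1000).astype(np.float32)))
    g=box(gb)
    gz=w[g&(w[...,2]>0.137)&(w[...,2]<0.17)];print(" grip top",len(gz),gz.mean(0).round(4),gz.min(0).round(4),gz.max(0).round(4))
    bar=w[g&(w[...,2]>0.09)&(w[...,2]<0.122)];
    print(" barrel/rod",len(bar),bar.min(0).round(4),bar.max(0).round(4))
    brass=w[g&(hsv[...,0]>18)&(hsv[...,0]<28)&(hsv[...,1]>170)&(w[...,2]>0.09)]
    print(" brass",len(brass)); 
    for q in (brass[brass[:,1]<gz[:,1].mean()-.015],brass[brass[:,1]>gz[:,1].mean()+.03]):
        if len(q): print("   ",len(q),q.mean(0).round(4),q.min(0).round(4),q.max(0).round(4))
    rod=bar[bar[:,1]>gz[:,1].mean()+.012]; 
    if len(rod)>10: l=cv2.fitLine((rod[:,:2]).astype(np.float32),cv2.DIST_HUBER,0,.01,.01).ravel();print(" rod line",l,np.arctan2(l[1],l[0]))
    bb=bar[bar[:,1]<gz[:,1].mean()-.04]
    if len(bb)>10: l=cv2.fitLine((bb[:,:2]).astype(np.float32),cv2.DIST_HUBER,0,.01,.01).ravel();print(" barrel line",l,np.arctan2(l[1],l[0]))
f=np.load("top0.npz")["frame"]
a=cv2.resize(f[235:305,100:195],None,fx=5,fy=5,interpolation=2)
c=np.load("scene0.npz")["frame"]
b=cv2.resize(c[190:240,440:500],None,fx=5,fy=5,interpolation=2)
o=np.zeros((350,775,3),np.uint8);o[:350,:475]=a;o[:250,475:775]=b
cv2.imwrite("pics/knob0.png",o)
```

```text
top knob z pct [0.0864 0.0888 0.0923 0.1181 0.1207 0.1226] 665
 bar top rect ((509.1150817871094, 316.9132385253906), (13.97113037109375, 41.29616928100586), 18.743762969970703) n 246
 disc rect ((529.520263671875, 305.7501525878906), (54.355918884277344, 95.61019134521484), 60.07698440551758)
 grip top 126 [ 0.6324 -0.1007  0.1486] [ 0.6244 -0.1098  0.1376] [ 0.6415 -0.093   0.1541]
 barrel/rod 2078 [ 0.591  -0.2696  0.0906] [ 0.651  -0.0153  0.1217]
 brass 120
    96 [ 0.6228 -0.1446  0.1122] [ 0.6107 -0.1506  0.101 ] [ 0.636  -0.1384  0.1178]
    24 [ 0.6466 -0.0257  0.1028] [ 0.6437 -0.0324  0.0995] [ 0.6488 -0.0183  0.1073]
 rod line [ 0.18371044  0.98298043  0.6407511  -0.0578447 ] 1.3860365
 barrel line [ 0.19670673  0.9804624   0.6148874  -0.19480053] 1.3727984
scene knob z pct [0.0869 0.0895 0.1029 0.117  0.12   0.1604] 570
 bar top rect ((548.8198852539062, 282.6359558105469), (29.16727638244629, 144.05592346191406), 46.397220611572266) n 179
 disc rect ((517.8505859375, 315.4690246582031), (43.639556884765625, 34.07341384887695), 63.18734359741211)
 grip top 142 [ 0.639  -0.1001  0.1468] [ 0.627  -0.109   0.1374] [ 0.6462 -0.092   0.1523]
 barrel/rod 2295 [ 0.5956 -0.2688  0.0905] [ 0.6538 -0.015   0.1219]
 brass 184
    143 [ 0.6341 -0.1447  0.1084] [ 0.6195 -0.1516  0.0908] [ 0.6443 -0.1376  0.1159]
    41 [ 0.6516 -0.0264  0.1022] [ 0.6469 -0.0333  0.0984] [ 0.6538 -0.0152  0.1052]
 rod line [ 0.1786395   0.9839146   0.6470193  -0.05241121] 1.3911928
 barrel line [ 0.17322439  0.98488235  0.6235361  -0.20498927] 1.3966937
```

View pics/knob0.png

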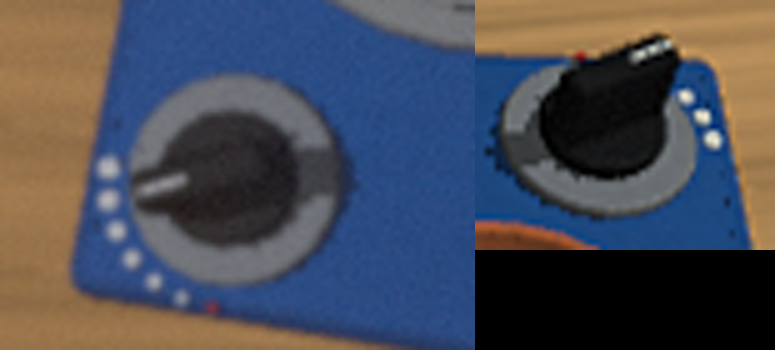

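Both views agree on the knob: axis at (0.509, 0.317) and bar top at 0.1205, so the grip point is at about 0.1135. The measured bar, 14 x 41 mm, also fits. The bar's white end points at 108.7°. The red "off" dot is at about 172°, so the knob needs about 63° (1.10 rad) anticlockwise.

Next I pinch the bar and turn it by the last joint alone.

Run:
```python
from h import *
q=down(np.radians(18.7)); c=[0.509,0.317]
move_to(c+[0.20],q); move_l(c+[0.104],0.1); 
s=state();print(s["time"],s["ee_pos"],s["ft_force"])
close(); s=state();print("gap",s["finger_gap"],s["ft_force"],s["moment"])
j=np.array(s["joint_pos"]);j5=j[5]
for a in (30,55,63,69):
    j[5]=j5-np.radians(a);movej(j);s=state();print(a,s["time"],s["moment"].round(3),s["ft_force"].round(1),s["finger_gap"])
hold(.4);s=state();print(s["moment"].round(3),np.degrees(j5-s["joint_pos"][5]))
gripper_open();move_l(c+[0.24],0.2)
im=get_image("top");np.savez("top1.npz",**im)
print(state()["time"])
```

```text
2.5083 [0.50944157 0.31724064 0.10504805] [ 0.04561222 -0.08083244 -0.82230597]
gap 0.013875171660687502 [11.71582516  5.71974616 -6.44151398] [ 0.86349933 -2.04794696 -0.01463661]
30 4.2 [ 0.048 -0.185  0.012] [ 1.3  0.3 -0.9] 0.01359670678432034
55 4.7 [ 0.183 -0.388  0.003] [ 3.3  2.5 -2.2] 0.013129611836601865
63 4.9583 [ 0.299 -0.595 -0.013] [ 4.2  2.2 -2.1] 0.01371459167963003
69 5.2083 [ 0.507 -0.632 -0.836] [ 4.   3.3 -3.1] 0.014735057104492607
[ 0.481 -0.62  -0.866] 68.60378118217685
7.6833
```

The moment jumped to 0.87 N m at 69° and the gap widened, so the knob met its stop. I'll move to the gauge, then check the knob from above.

Run:
```python
from h import *
move_to([0.6355,-0.1005,0.24],down(np.radians(79.5-90)))
im=get_image("top");w=cloud(im);m=np.zeros((480,640),bool);m[240:300,110:185]=1
t=w[m&(w[...,2]>.114)&(w[...,2]<.13)]
print("bar",cv2.minAreaRect((t[:,:2]*1000).astype(np.float32)),len(t))
wr=get_image("wrist")
o=np.zeros((480,800,3),np.uint8);o[:,:480]=cv2.resize(wr["frame"],(480,360))[:360].shape[0] and 0
o[:360,:480]=cv2.resize(wr["frame"],(480,360));o[:230,485:797]=cv2.resize(im["frame"][235:305,100:195],(312,230))
cv2.imwrite("pics/k1.png",o)
w=cloud(wr);g=w[(w[...,2]>.137)&(w[...,2]<.16)];print("grip top wrist",len(g),np.median(g,0),g.min(0),g.max(0))
print(state()["time"],state()["ee_pos"])
```

```text
bar ((509.0693359375, 317.1883239746094), (15.022574424743652, 41.44054412841797), 81.93952941894531) 260
grip top wrist 475 [ 0.63751227 -0.09879183  0.14940622] [ 0.62860182 -0.10844942  0.13717248] [ 0.64594496 -0.09148421  0.15172831]
9.3833 [ 0.63561239 -0.09922513  0.24009864]
```

View pics/k1.png

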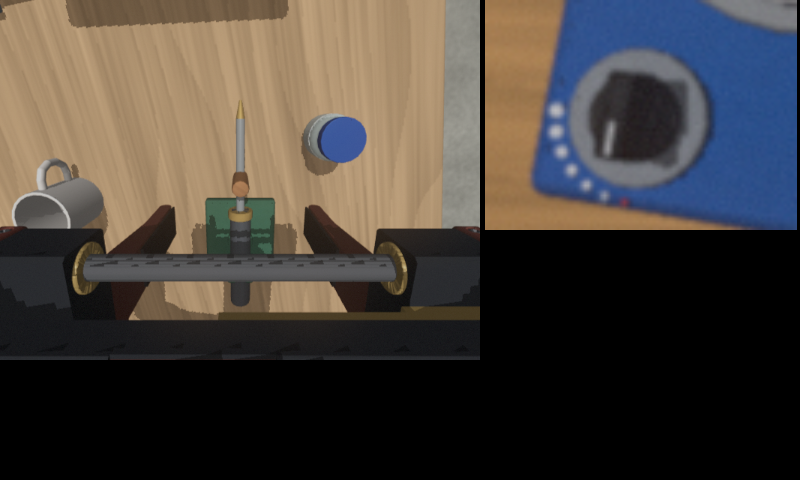

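The white line now points to 171.9°, which matches the housing's -x axis (171.9°), so the knob is off. The wrist view shows the rod lined up between the fingers, with its grip at about (240,185). Next I grip it and pull.

Run:
```python
from h import *
c=np.array([0.6365,-0.0998,0.120]);d=np.array([np.cos(np.radians(79.5)),np.sin(np.radians(79.5)),0])
move_l(list(c+[0,0,.06]),0.15);move_l(list(c),0.08);close();hold(.3)
s=state();p0=s["ee_pos"];print(s["time"],p0,s["finger_gap"],s["ft_force"].round(1))
for a in (.03,.06,.081):
    move_l(list(c+d*a),0.06);s=state();print(a,s["time"],(s["ee_pos"]-p0).round(4),s["ft_force"].round(1),s["finger_gap"])
hold(.5);s=state();print((s["ee_pos"]-p0).round(4),(s["ee_pos"]-p0)@d,s["ft_force"].round(1))
for n,(u0,u1,v0,v1) in(("scene",(100,320,240,340)),("top",(330,530,150,250))):
    im=get_image(n);w=cloud(im);np.savez(n+"2.npz",**im)
    hsv=cv2.cvtColor(im["frame"],cv2.COLOR_BGR2HSV).astype(int)
    m=np.zeros((480,640),bool);m[v0:v1,u0:u1]=1
    r=w[m&((hsv[...,0]<6)|(hsv[...,0]>174))&(hsv[...,1]>150)&(w[...,2]>.09)&(w[...,2]<.115)]
    if len(r): print(n,"red",len(r),((r-c)@d).min(),((r-c)@d).max(),"(rel. grip rest; mouth at -0.040)")
    t=w[m&(hsv[...,0]>18)&(hsv[...,0]<28)&(hsv[...,1]>170)&(w[...,2]>.09)]
    k=(t-c)@d;kk=k[k>.05]
    if len(kk):print("tip",len(kk),kk.min(),kk.max(),"mouth",k[k<0].max())
    cv2.imwrite(f"pics/{n}2.png",cv2.resize(im["frame"][v0:v1,u0:u1],None,fx=3,fy=3,interpolation=2))
```

```text
12.2167 [ 0.6362021  -0.09975103  0.11997866] 0.017364543908886355 [-3.4  0.2  0.8]
0.03 12.8667 [ 0.0052  0.0284 -0.    ] [-5.8 -3.8  2.3] 0.017498719306223313
0.06 13.5167 [ 0.0106  0.0574 -0.    ] [-5.4 -5.8  1.9] 0.017767331291833003
0.081 14.0167 [ 0.0143  0.0778 -0.0001] [-6.4 -6.1  1.9] 0.017695792222031412
[ 0.0143  0.0775 -0.    ] 0.07877085960889287 [-6.4 -6.5  0.7]
scene red 40 -0.04041755446636324 -0.03057834066706051 (rel. grip rest; mouth at -0.040)
tip 79 0.05085963386094259 0.14851673303273275 mouth -0.04021884629117556
```

View pics/scene2.png

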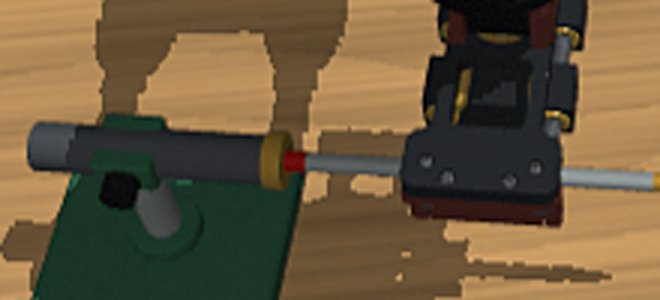

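The red band shows right at the brass ring, at crop pixels (283–305,162), with no steel clearly visible behind it. My crop cut off the pointer tip. The TCP travelled 78.8 mm, so I'll compare the tip before and after in the saved frames to rule out slip.

Run:
```python
from h import *
c=np.array([0.6365,-0.0998,0.120]);d=np.array([np.cos(np.radians(79.5)),np.sin(np.radians(79.5)),0])
n=np.array([-d[1],d[0],0])
for cam in("scene","top"):
  for k in "02":
    im=dict(np.load(cam+k+".npz"));w=cloud(im);hsv=cv2.cvtColor(im["frame"],cv2.COLOR_BGR2HSV).astype(int)
    s=(w-c)@d;l=abs((w-c)@n)
    m=(l<.025)&(w[...,2]>.088)&(w[...,2]<.115)&(s>.05)&(s<.2)
    y=m&(hsv[...,0]>15)&(hsv[...,0]<30)&(hsv[...,1]>120)&(s>(.06 if k=="0" else .13))
    print(cam,k,"tip end",np.sort(s[m])[-4:].round(4),"brass tip",y.sum(),(s[y].min(),np.median(s[y]),s[y].max()) if y.any() else "")
im=np.load("scene2.npz")["frame"]
cv2.imwrite("pics/z.png",cv2.resize(im[280:310,170:230],None,fx=12,fy=12,interpolation=0))
```

```text
scene 0 tip end [0.0845 0.0848 0.0863 0.0863] brass tip 56 (np.float64(0.06776211109670766), np.float64(0.07492686162943811), np.float64(0.08631340848202887))
scene 2 tip end [0.1633 0.1635 0.1649 0.1649] brass tip 55 (np.float64(0.146568520765917), np.float64(0.15298084167822631), np.float64(0.1649144354144704))
top 0 tip end [0.0836 0.084  0.0843 0.0854] brass tip 48 (np.float64(0.06638775265143908), np.float64(0.07391131226652023), np.float64(0.08537956164342346))
top 2 tip end [0.1624 0.1626 0.163  0.1641] brass tip 42 (np.float64(0.14679939338420317), np.float64(0.15441787173974308), np.float64(0.16406263684478342))
```

View pics/z.png

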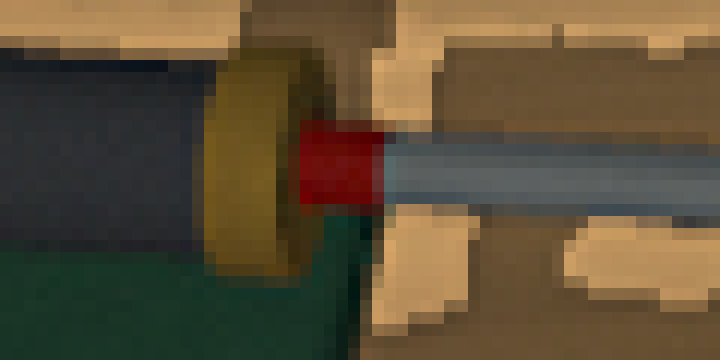

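The tip moved 78.6 mm in both views, which matches the TCP, so there's no slip. The zoom shows red from the ring edge (x≈300) to 384 and no steel behind it. I'll pull 2–3 mm further so the whole band is out and the rod sits mid-window, check once more, and hand in.

Run:
```python
from h import *
c=np.array([0.6365,-0.0998,0.120]);d=np.array([np.cos(np.radians(79.5)),np.sin(np.radians(79.5)),0]);n=np.array([-d[1],d[0],0])
p0=np.array([0.6362021,-0.09975103,0.11997866])
move_l(list(c+d*.084),0.02);hold(1.0)
s=state();print(s["time"],(s["ee_pos"]-p0)@d,s["ft_force"].round(1),s["finger_gap"])
for cam,e in(("scene",.0863),("top",.0854)):
    im=get_image(cam);w=cloud(im);a=(w-c)@d
    m=(abs((w-c)@n)<.025)&(w[...,2]>.088)&(w[...,2]<.115)&(a>.05)&(a<.2);print(cam,"tip travel",a[m].max()-e)
    if cam=="top":
        k=np.zeros((480,640),bool);k[240:300,110:185]=1;t=w[k&(w[...,2]>.114)&(w[...,2]<.13)]
        print("bar",cv2.minAreaRect((t[:,:2]*1000).astype(np.float32)))
s=state()
if .076<(s["ee_pos"]-p0)@d<.087: job_done();print("handed in",s["time"])
```

```text
15.9167 0.08167163091247866 [-6.8 -6.1  2.6] 0.017130821557180917
scene tip travel 0.08163515962932837
top tip travel 0.08056941387780495
bar ((509.1373291015625, 316.8833923339844), (15.368987083435059, 41.739078521728516), 82.8548583984375)
the job is handed in; nothing more can be done
handed in 16.0167
```

The pottery wheel is switched off and the rod is held at its mark; I handed the job in at 16.0 s with the fingers still gripping it. The hand-in reports no verdict, so what follows is my own measurement.

- **Knob:** I turned it about 63° anticlockwise until it met its end stop, where the moment rose to 0.87 N m. The last top view puts its bar at 172–173°. The off direction, taken from the housing's edge, is 171.9°, so it is about 0.02 rad from off, well inside the 0.08 limit.
- **Rod:** At hand-in the arm's travel gave 81.7 mm out. The pointer tip's travel gave 81.6 mm in the scene view and 80.6 mm in the top view. All three are inside the 75–90 mm window, and the 1 mm disagreement is within the camera calibration.
- **Grip:** The fingers are closed on the wooden grip (gap 17 mm), and I saw no slip. The contact force can't be read directly, but the grip setting is 30 N and the wrist reads about 6 N along the pull.
- **Red band:** At 78.7 mm the zoomed picture showed red right up to the ring with no steel behind it, so I pulled about 3 mm further. I did not take another close-up after that.
- **Bowl, mug, jar and brush:** I did not measure their positions afterwards. The arm passed above them and the wrist showed no unexpected force.

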